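# Load a weld test coupon under a spring clip

## Task

With one fingertip press down the long plate of the spring clip on the coupon fixture, so that its lip rises, and keep holding it down while the other fingertip pushes the weld test coupon along its channel, beneath the raised lip, until it is fully home against the end stop. Then let go, so that the clip closes on the coupon, and move clear. Only touch and push: do not lift the coupon, and leave the other things on the table where they are.

Things in the scene. Friction and masses are not known exactly. Their poses are not given: they have to be found in the camera images.
- fixture: Coupon fixture, fixed: grey base 195 x 130 x 16 mm carrying a steel channel. Origin on the table under the channel's centre line; x along the channel to the end stop (the pushing direction, roughly away from the robot), y towards the clip's plate, z up. All mm below with 'fixture' are in this frame. Base: x -130 to 65, y -38 to 93.
- channel_mouth (a point): Floor of the channel at its open end (fixture -130, 0, 20 mm). The floor is level at z = 20 from x = -130 to 50; two rails, 6 mm wide with tops at z = 26, leave 44 mm between them (fixture y -22 to 22).
- stop (a point): Middle of the end stop's face (fixture 50, 0, 26 mm), which faces -x; the stop's top is at fixture z = 36 mm.
- shaft (a point): Point on the clip's hinge shaft (fixture -45, 34, 30 mm). The shaft runs along fixture x from -120 to 30, beside the channel, between two posts at its ends (y 28 to 40, tops at z = 36); its spring coils reach z = 37 mm.
- clip (a joint): Turn of the spring clip, rad: 0 as found (lip 4 mm above the channel floor, the coupon cannot pass), 0.40 with the plate pressed fully down (hard stop). It springs back when released: about 4 N at the plate's middle line starts it, 9 N holds it fully down. From 0.28 up the lip clears the coupon; resting on the coupon it reads about 0.22.
- clip_plate (a point): Middle of the upper face of the clip's plate, the part to press; moves with the clip. Aluminium, 4 mm thick, fixture x -118 to 28, y 40 to 84 when down. As found it slopes up away from the channel by 0.40 rad; fully down it is level, upper face at fixture z = 25 mm, so a fingertip that holds it down and slides along it is level with the coupon's end face (z 20 to 32).
- clip_lip (a point): Centre of the clip's rolled lip, a round bar of 10 mm diameter and 20 mm length (fixture x 5 to 25) over the middle of the channel, on a 3 mm strip from the shaft. With the plate fully down its underside is 18 mm above the channel floor, and lip and strip stay below fixture z = 55 mm.
- coupon_center (a point): Centre (half-way up) of the weld test coupon: a flat steel block 70 x 40 x 12 mm, about 0.26 kg, a ground weld seam across its middle, lying loose in the channel before the lip, 70 mm length (x axis) along the channel, z up. Home against the stop its centre is at fixture x = 15, z = 26 mm.
- tube_center (a point): Bystander: centre of a square steel tube offcut 90 x 40 x 40 mm lying on the table.
- can_center (a point): Bystander: centre of a closed metal can, 54 mm diameter, 120 mm high.
- offcut_center (a point): Bystander: centre of a flat steel offcut 60 x 45 x 12 mm lying on the table.
Mind the look-alikes: they are no part of the job. Of the things like the fixture, leave any that is orange; of the rest the smaller one is meant.

How it is judged:
By the outcome, as a careful person would: the job done as asked, in the order asked, and still so for the second after the job is handed in, with the robot touching nothing.
It also fails if it takes over 51 s, if anything falls off the work surface, if the arm or the gripper's body presses on something with over 40 N, if the wrist force passes 120 N, or if a joint passes its speed limit or range.

## Robot

A 6-joint arm with a two-finger parallel gripper is mounted at the origin on the work surface. World frame = base frame: x ahead of the robot, y to its left, z up, the work surface at z = 0. Lengths are in mm, angles in degrees, forces in N, time in s.
With the tool pointing down it reaches from about 325 to 850 mm from the base axis. Payload 4.4 kg.
Tool frame: the origin (TCP) lies midway between the tips of the shut fingers; the grasp point (between the pads) lies 19 mm behind it; z points along the fingers, y is the direction in which the jaws open and shut (so a half turn about z gives the same grasp; the last joint's range is limited). The gripper opens to 94 mm and grips with 3 to 60 N. Pads are 16 mm wide; open, the fingers measure 119 mm over their backs; the gripper's body (75 mm by 177 mm) begins 78 mm behind the grasp point.
Start: joints at [-78.638, 11.837, 88.321, -0, 79.842, -8.623], TCP at [196.506, -540.382, 205.447] pointing down, gripper open.
Joint ranges: [-156.59, 156.59], [-49.26, 127.26], [12.9, 141.05], [-63.56, 243.56], [4.71, 150.69], [-161.64, 161.64]. Speed limits (degrees/s): [159.86, 159.86, 180, 180, 180, 180].

## Interface

Orientations are given as a 3x3 rotation matrix whose columns are the frame's x, y, z axes.
In Python, from workcell import monitor, grab_frame, calibration, ticket gives the robot as it stands.
- The arm moves only by the tool move_arm, never from a script. Its argument "steps" is a list that holds one entry, the list of rows, each a list of 7 numbers: the turn, a rotation vector about the tool's x, y, z in rad, then the shift along the tool's x, y, z in mm, then the opening, from 0 (shut) to 1 (fully open). In form: [[[ax, ay, az, x, y, z, claw], ...]]. A call has 1 to 20 rows; each row shifts and turns the pose as measured when the row begins, along the tool's axes as they then stand; what a row does not reach is not made up. A row lasts 1/12 s, in which the tool goes at most 41.7 mm and 7.16 degrees, less where a joint would pass 70% of its speed; a pose out of reach is approached as far as the arm can. A call is refused whole if a number of a shift passes 41.7 or a number of a turn 0.125, either way. A call with a gripper value outside its range is refused whole. The fingers move at their own pace and stop on an object; "grip_force" is the grip in N (left out, the last holds). Time passes only in rows, so rows that do not move let the fingers close. It gives the time, the measured TCP pose, the force and the opening at its end, in the units of the state.
- monitor.read_state(): the state, without advancing time (a new reading comes with each control period).
- grab_frame(name): name is "scene" or "top" or "wrist"; returns the picture (480x640x3 uint8, red, green, blue); there is no depth.
- calibration(name): a dict with "intrinsics" (3x3 intrinsics, pixels), "world_to_cam" (4x4, takes a point from world to camera coordinates). Camera axes: x right, y down, z forward; pixel columns grow to the right and rows downward; lengths in mm; the calibration is good to about 2 mm. A picture is of the moment at which its call begins: read the wrist's pose just before it. calibration takes no time and is no camera call; for the wrist camera it gives the pose at the moment of the call.
- ticket.hand_in(): hands the job in, once; it reports no verdict.
The state is a dict: "time": time; "q": joint angles; "qd": joint speeds; "tau": joint torques, N m; "position": TCP position; "orientation": TCP orientation; "force": force on the tool from outside, world axes, zero at the start; "moment": the same for the moment, N m; "grip_width": opening from 0.0 (shut) to 1.0 (fully open).
Only numpy, scipy, OpenCV 4.12 (cv2) and the standard library are available. Lean on these libraries where they do the work, as an engineer would, in place of code of your own. Each camera call takes 0.05 s, during which the arm holds its last target.

## Working session

There is one attempt and no reset: what is moved stays moved. The work goes in short steps, Python scripts to look and compute and a tool call to move; the robot and the scene stay as the last step left them, time stands still between calls to the robot, and variables do not carry over. Pictures are saved under pics/ and viewed, and the job is handed in when it is done.

Besides the shell and the picture viewer there is one more tool, called after "Emit:" in YAML: its name, and indented under it one key for each argument. move_arm: Moves the arm, as the interface text tells. Its arguments: {"type":"object","properties":{"steps":{"type":"array","items":{"type":"array","items":{"type":"array","items":{"type":"number"}}}},"grip_force":{"type":"number"}},"required":["steps"]}

```bash
mkdir -p pics; ls; python3 - <<'E'
from workcell import monitor, grab_frame, calibration
import cv2
s=monitor.read_state(); print(s)
for n in("scene","top","wrist"):
    c=calibration(n); print(n,c)
    cv2.imwrite(f"pics/{n}0.png",grab_frame(n)[:,:,::-1])
E
```

```text
pics
{'time': 0.0, 'q': array([-7.86373685e+01,  1.18854013e+01,  8.84021376e+01,  6.77717308e-04,
        7.98419246e+01, -8.62343676e+00]), 'qd': array([-0.11472025, -0.00039979,  0.04723962,  0.02002304, -0.04587052,
        0.00993819]), 'tau': array([ 1.31111334e-03, -3.70876336e+01, -2.81419677e+01,  7.00261141e-02,
        3.58350947e-02, -1.55734315e-04]), 'position': array([ 196.36152621, -539.58956578,  204.30143439]), 'orientation': array([[ 9.39776550e-01,  3.41789185e-01, -4.33759545e-04],
       [ 3.41789281e-01, -9.39773999e-01,  2.21756833e-03],
       [ 3.50304930e-04, -2.23227308e-03, -9.99997447e-01]]), 'force': array([ 0.23528677, -0.17922987, -0.05350698]), 'moment': array([-0.01737887, -0.05583905,  0.03542965]), 'grip_width': 0.9940908840378281}
scene {'intrinsics': array([[612.02717007,   0.        , 330.17333599],
       [  0.        , 612.02717007, 233.35633746],
       [  0.        ,   0.        ,   1.        ]]), 'world_to_cam': array([[ 2.15342130e-01,  9.76346760e-01,  1.93590226e-02,
        -1.17496527e+02],
       [ 6.77777026e-01, -1.35159405e-01, -7
[... 578 characters left out ...]
  [ 1.49970138e-01,  3.16835540e-02, -9.88182731e-01,
         1.02556368e+03],
       [ 0.00000000e+00,  0.00000000e+00,  0.00000000e+00,
         1.00000000e+00]])}
wrist {'intrinsics': array([[393.63480388,   0.        , 320.20144936],
       [  0.        , 393.63480388, 239.29726163],
       [  0.        ,   0.        ,   1.        ]]), 'world_to_cam': array([[ 3.41847555e-01, -9.39752045e-01, -2.51868277e-03,
        -5.73978169e+02],
       [-9.09118164e-01, -3.31380459e-01,  2.52371066e-01,
        -2.64458573e+01],
       [-2.38000868e-01, -8.39826517e-02, -9.67627253e-01,
         3.90951634e+02],
       [ 0.00000000e+00,  0.00000000e+00,  0.00000000e+00,
         1.00000000e+00]])}
```

View pics/scene0.png

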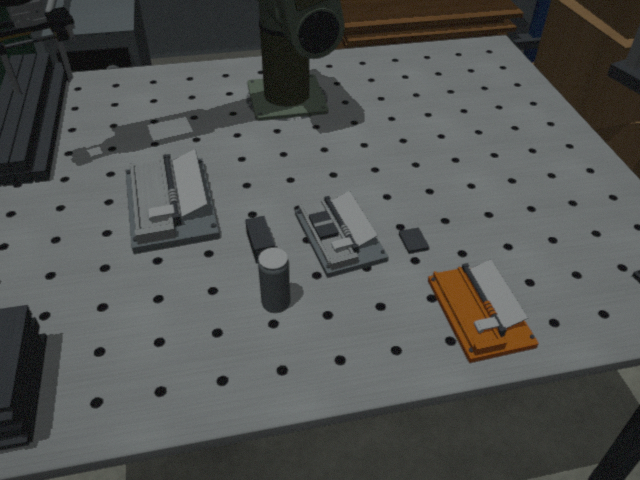

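View pics/top0.png

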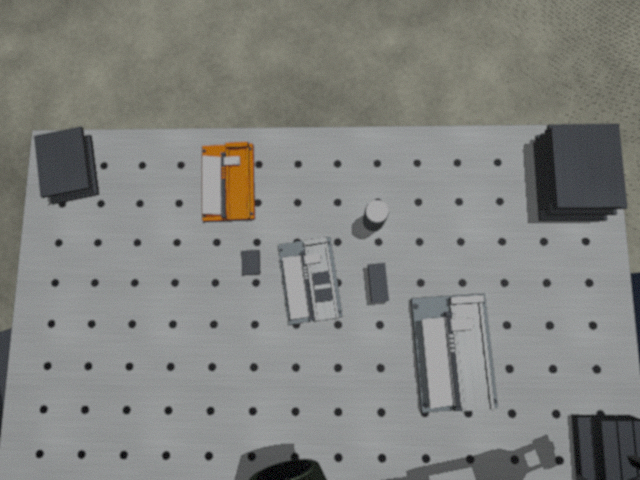

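View pics/wrist0.png

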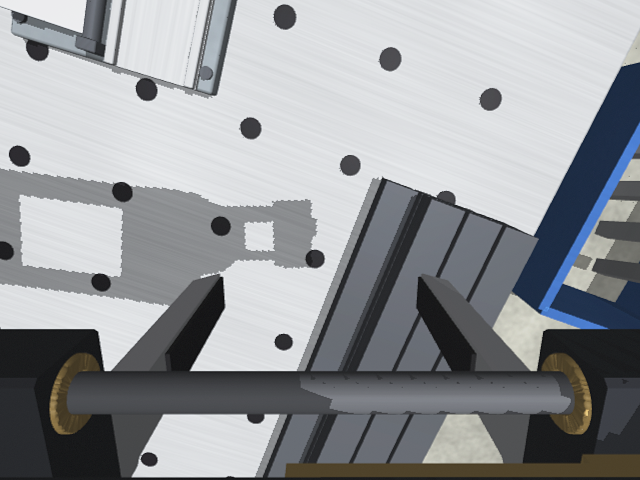

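```bash
cat > h.py <<'E'
import numpy as np, cv2
from workcell import monitor, grab_frame, calibration
def ray(c,px,z):
    K=c["intrinsics"];T=c["world_to_cam"];R=T[:3,:3];o=-R.T@T[:3,3]
    out=[]
    for u,v in np.atleast_2d(px):
        d=R.T@np.linalg.inv(K)@np.array([u,v,1.]); out.append(o+d*(z-o[2])/d[2])
    return np.array(out)
def proj(c,P):
    P=np.atleast_2d(P);T=c["world_to_cam"];q=(T[:3,:3]@P.T).T+T[:3,3];q=(c["intrinsics"]@q.T).T
    return q[:,:2]/q[:,2:]
E
python3 - <<'E'
from h import *
c=calibration("top")
p=ray(c,[(278,243),(330,237),(341,320),(290,325)],16);print(p.round(0))
print(np.linalg.norm(p[0]-p[1]),np.linalg.norm(p[2]-p[1]))
c=calibration("wrist");T=c["world_to_cam"];o=-T[:3,:3].T@T[:3,3];print(o)
s=monitor.read_state();print(s['orientation'].T@(o-s['position']), s['orientation'].T@T[2,:3])
im=cv2.imread("pics/top0.png")[225:335,255:390];cv2.imwrite("pics/topc.png",cv2.resize(im,None,fx=5,fy=5,interpolation=2))
E
```

```text
[[644.  94.  16.]
 [659. -32.  16.]
 [460. -58.  16.]
 [448.  62.  16.]]
127.422505429383 200.3015279967728
[ 265.22871243 -515.38198224  383.66338965]
[  73.09038847    0.29249322 -179.08885078] [-2.52635976e-01 -4.59188594e-04  9.67561291e-01]
```

View pics/topc.png

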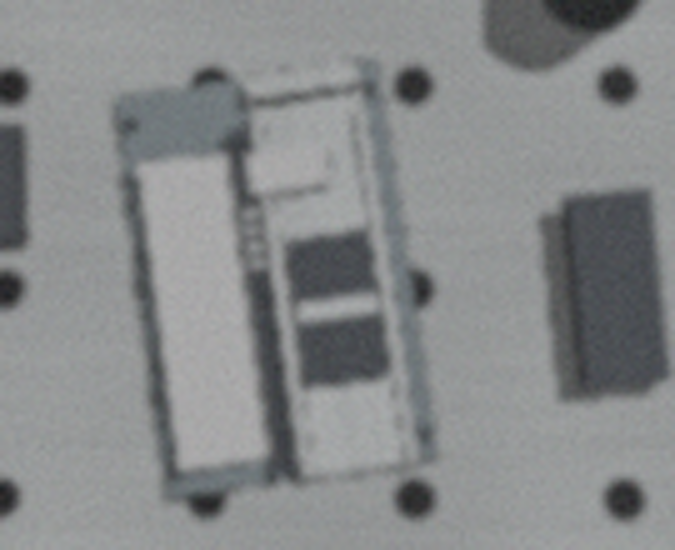

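Emit:
move_arm:
  steps:
    - [[0,0,0.11,0,0,0,0.53],[0,0,0.11,0,0,0,0.53],[0,0,0,22,-34,0,0.53],[0,0,0,22,-34,0,0.53],[0,0,0,22,-34,0,0.53],[0,0,0,22,-34,0,0.53],[0,0,0,22,-34,0,0.53],[0,0,0,22,-34,0,0.53],[0,0,0,22,-34,0,0.53],[0,0,0,22,-34,0,0.53],[0,0,0,22,-34,0,0.53],[0,0,0,22,-34,0,0.53],[0,0,0,22,-34,0,0.53],[0,0,0,22,-34,0,0.53],[0,0,0,22,-34,0,0.53],[0,0,0,22,-34,0,0.53]]

```text
time: 1.48
position: [449.2, -20.6, 200.7]
orientation: [[0.995, 0.099, -0.001], [0.099, -0.995, 0.005], [-0.001, -0.005, -1.0]]
force: [0.8, -1.4, -0.4]
grip_width: 0.528
```

```bash
python3 - <<'E'
from h import *
s=monitor.read_state();print(s['position'],s['orientation'].round(3),s['grip_width'],s['time'])
c=calibration("wrist");np.savez("pics/w1.npz",**c)
cv2.imwrite("pics/w1.png",grab_frame("wrist")[:,:,::-1])
E
```

```text
[449.23601657 -20.60545011 200.69274424] [[ 0.995  0.099 -0.001]
 [ 0.099 -0.995  0.005]
 [-0.001 -0.005 -1.   ]] 0.5281481186023521 1.4833
```

View pics/w1.png

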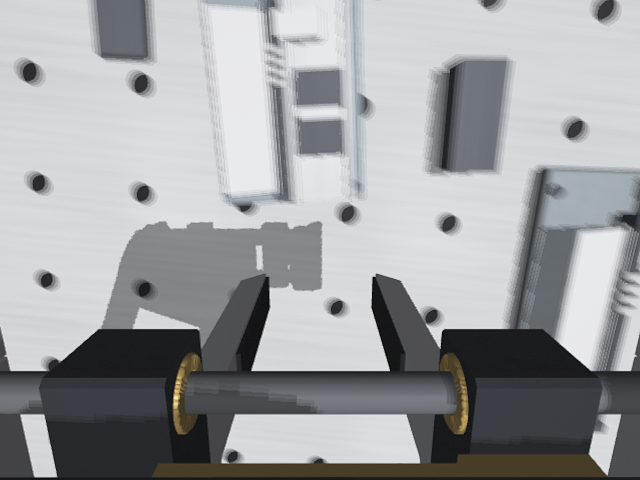

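Emit:
move_arm:
  steps:
    - [[0,0,-0.03,30,0,0,0.53],[0,0,0,25,0,0,0.53],[0,0,0,0,0,0,0.53],[0,0,0,0,0,0,0.53],[0,0,0,0,0,0,0.53]]

```text
time: 1.95
position: [504.7, 0.1, 197.8]
orientation: [[0.989, 0.151, -0.006], [0.151, -0.988, 0.013], [-0.004, -0.013, -1.0]]
force: [-0.2, -0.4, -0.1]
grip_width: 0.527
```

```bash
python3 - <<'E'
from h import *
s=monitor.read_state();print(s['position'],s['orientation'].round(3),s['grip_width'],s['time'])
c=calibration("wrist");np.savez("pics/w2.npz",**c)
im=grab_frame("wrist")[:,:,::-1]
cv2.imwrite("pics/w2.png",im)
cv2.imwrite("pics/w2c.png",cv2.resize(im[20:280,180:400],None,fx=2.3,fy=2.3,interpolation=2))
E
```

```text
[5.04737923e+02 1.40200907e-01 1.97783759e+02] [[ 0.989  0.151 -0.006]
 [ 0.151 -0.988  0.013]
 [-0.004 -0.013 -1.   ]] 0.5268018608204484 1.95
```

View pics/w2.png

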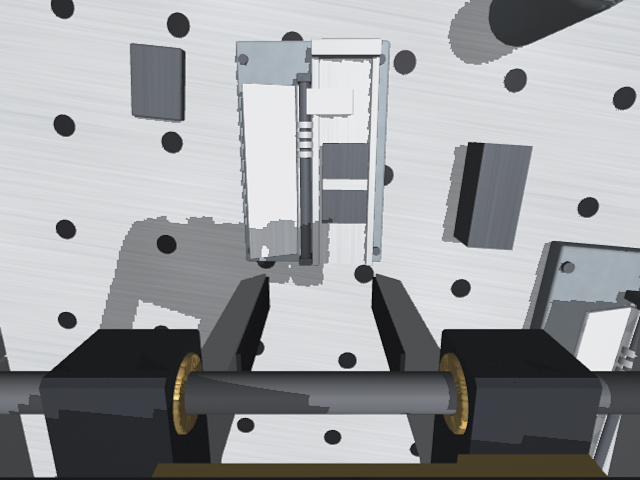

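View pics/w2c.png

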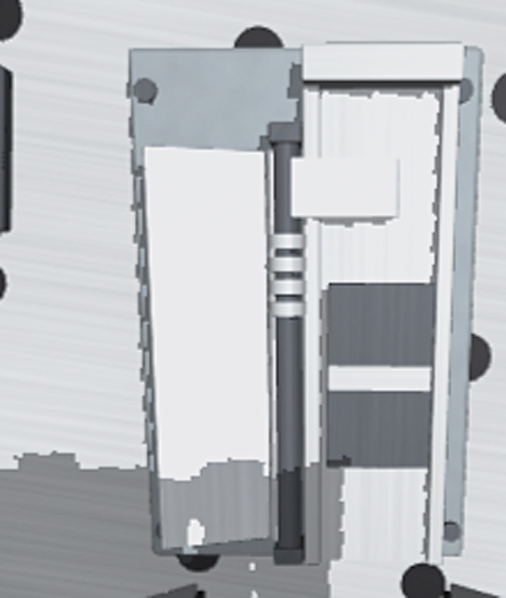

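```bash
python3 - <<'E'
from h import *
c=dict(np.load("pics/w2.npz"))
f=lambda L:[(u/2.3+180,v/2.3+20) for u,v in L]
b=ray(c,f([(131,49),(482,48),(462,553),(152,548)]),16); print(b.round(1))
m=np.array([(65,93),(65,-38),(-130,-38),(-130,93)],float)
# rigid fit
A=m-m.mean(0);B=b[:,:2]-b[:,:2].mean(0)
th=np.arctan2((A[:,0]*B[:,1]-A[:,1]*B[:,0]).sum(),(A*B).sum());R=np.array([[np.cos(th),-np.sin(th)],[np.sin(th),np.cos(th)]])
t=b[:,:2].mean(0)-R@m.mean(0);print(np.degrees(th),t,((m@R.T+t)-b[:,:2]).round(1))
k=ray(c,f([(328,283),(432,284),(432,466),(327,466)]),32)
print("coupon fix",((k[:,:2]-t)@R).round(1))
st=ray(c,f([(302,46),(463,44),(463,80),(302,80)]),36);print("stop fix",((st[:,:2]-t)@R).round(1))
r=ray(c,f([(303,90),(317,90),(443,90),(458,90),(317,540),(428,540),(441,540)]),26);print("rail",((r[:,:2]-t)@R).round(1))
s=monitor.read_state();p=s['position'][:2]
print("tcp fix",(p-t)@R)
np.savez("pics/fix.npz",R=R,t=t)
tc=calibration("top")
P=np.c_[m@R.T+t,np.full(4,16)];print(proj(tc,P).round(1))
P=np.array([(-47,0)])@R.T+t; print(proj(tc,np.c_[P,[[32]]]))
E
```

```text
[[641.7  94.   16. ]
 [660.9 -32.2  16. ]
 [471.  -61.6  16. ]
 [453.   66.7  16. ]]
8.45730733091653 [592.81678792  -5.7020757 ] [[ 1.8  1.9]
 [ 1.8 -1.5]
 [-1.1 -0.8]
 [-2.4  0.5]]
coupon fix [[-19.3  19. ]
 [-19.4 -19.4]
 [-88.2 -21.8]
 [-88.5  19. ]]
stop fix [[ 59.8  28.4]
 [ 60.5 -26.8]
 [ 49.2 -27.3]
 [ 49.1  28.4]]
rail [[  47.6   28.4]
 [  47.6   23.4]
 [  47.7  -21.6]
 [  47.7  -26.9]
 [-120.5   22.9]
 [-120.1  -21.9]
 [-120.1  -27.2]]
tcp fix [-86.67381078  18.5952165 ]
[[277.4 243.3]
 [330.6 235.3]
 [342.7 315.8]
 [288.  323.9]]
[[321.52677036 282.96783526]]
```

Emit:
move_arm:
  steps:
    - [[-0.013,0.004,0,-5,-4,33,0.53],[0,0,0,-5,-4,33,0.53],[0,0,0,-5,-4,33,0.53],[0,0,0,0,0,25,0.53],[0,0,0,0,0,0,0.53],[0,0,0,0,0,0,0.53]]

```text
time: 2.5
position: [484.9, 4.8, 74.2]
orientation: [[0.99, 0.142, 0.007], [0.142, -0.99, -0.003], [0.006, 0.004, -1.0]]
force: [0.8, 0.2, 1.2]
grip_width: 0.529
```

```bash
cat >> h.py <<'E'
def fixpos():
    F=np.load("pics/fix.npz");s=monitor.read_state();p=s['position'];o=s['orientation']
    print("t",round(s['time'],2),"fix",((p[:2]-F['t'])@F['R']).round(1),"z",p[2].round(1),"yaw",np.degrees(np.arctan2(o[1,0],o[0,0])).round(2),"zd",(o.T@[0,0,-1]).round(4),"F(fix)",(s['force'][:2]@F['R']).round(1),s['force'][2].round(1),"M",s['moment'].round(2),s['grip_width'].round(3))
E
python3 - <<'E'
from h import *
fixpos()
c=calibration("wrist");np.savez("pics/w3.npz",**c)
im=grab_frame("wrist")[:,:,::-1]
cv2.imwrite("pics/w3.png",im)
im=grab_frame("scene")[:,:,::-1]
cv2.imwrite("pics/s3.png",cv2.resize(im[150:310,230:430],None,fx=4,fy=3.75,interpolation=2))
E
```

```text
Traceback (most recent call last):
  File "h.py", line 14, in fixpos
    print("t",round(s['time'],2),"fix",((p[:2]-F['t'])@F['R']).round(1),"z",p[2].round(1),"yaw",np.degrees(np.arctan2(o[1,0],o[0,0])).round(2),"zd",(o.T@[0,0,-1]).round(4),"F(fix)",(s['force'][:2]@F['R']).round(1),s['force'][2].round(1),"M",s['moment'].round(2),s['grip_width'].round(3))
                                                                                                                                                                                                                                                                      ^^^^^^^^^^^^^^^^^^^^^
AttributeError: 'float' object has no attribute 'round'
```

```bash
sed -i "s/s\['grip_width'\].round(3)/round(s['grip_width'],3)/" h.py
python3 - <<'E'
from h import *
fixpos()
c=calibration("wrist");np.savez("pics/w3.npz",**c)
im=grab_frame("wrist")[:,:,::-1]
cv2.imwrite("pics/w3.png",im)
im=grab_frame("scene")[:,:,::-1]
cv2.imwrite("pics/s3.png",cv2.resize(im[150:310,230:430],None,fx=4,fy=3.75,interpolation=2))
E
```

```text
t 2.5 fix [-105.2   26.2] z 74.2 yaw 8.15 zd [-0.0063 -0.0038  1.    ] F(fix) [0.8 0.1] 1.2 M [ 0.05 -0.01  0.03] 0.529
```

View pics/w3.png

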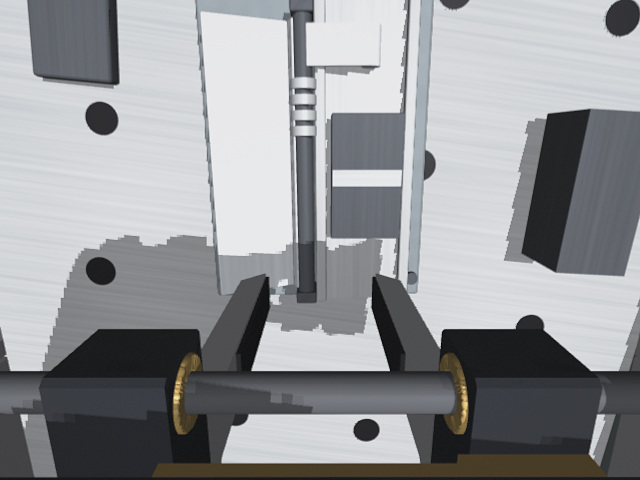

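View pics/s3.png

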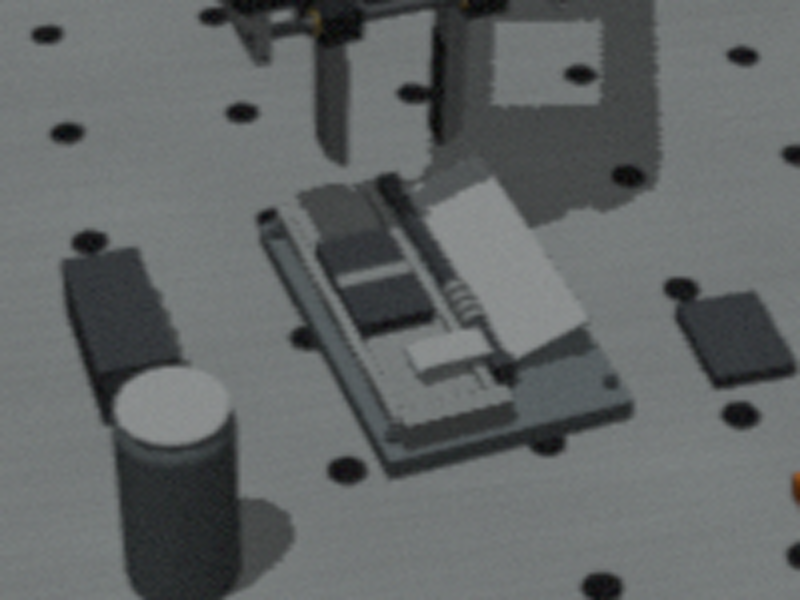

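```bash
python3 - <<'E'
from h import *
F=np.load("pics/fix.npz");c=dict(np.load("pics/w3.npz"))
k=ray(c,[(331,113),(403,114),(402,238),(331,238)],32)
print(((k[:,:2]-F['t'])@F['R']).round(1))
r=ray(c,[(315,250),(327,250),(400,250)],26);print(((r[:,:2]-F['t'])@F['R']).round(1))
s=monitor.read_state();p=s['position'];o=s['orientation']
for y in(-25,25):
  for x in (-8,8): print(x,y,proj(c,p+o@[x,y,0]).round(0))
E
```

```text
[[-19.6  19.6]
 [-20.3 -19.2]
 [-89.1 -21.8]
 [-88.8  19.5]]
[[-97.7  28.9]
 [-97.8  21.7]
 [-98.  -22.2]]
-8 -25 [[269. 305.]]
8 -25 [[268. 275.]]
-8 25 [[371. 305.]]
8 25 [[372. 275.]]
```

Emit:
move_arm:
  steps:
    - [[0.004,-0.006,-0.005,3,-5,5,0.53],[0,0,0,0,0,12,0.53],[0,0,0,0,0,0,0.53],[0,0,0,0,0,0,0.53]]

```text
time: 2.93
position: [495.9, 9.1, 65.3]
orientation: [[0.989, 0.146, 0.017], [0.146, -0.989, -0.002], [0.017, 0.004, -1.0]]
force: [-0.0, 0.3, -0.9]
grip_width: 0.535
```

```bash
python3 -c "
from h import *
fixpos()"
```

```text
t 2.93 fix [-93.7  28.9] z 65.3 yaw 8.39 zd [-0.0167 -0.0042  0.9999] F(fix) [0.  0.3] -0.9 M [ 0.03 -0.04 -0.01] 0.535
```

Emit:
move_arm:
  steps:
    - [[0.004,-0.016,0,-8,-2,0,0.53],[0,0,0,0,0,0,0.53],[0,0,0,0,0,0,0.53],[0,0,0,0,0,0,0.53],[0,0,0,0,0,0,0.53]]

```text
time: 3.35
position: [490.3, 10.0, 69.2]
orientation: [[0.989, 0.147, 0.006], [0.147, -0.989, -0.001], [0.006, 0.002, -1.0]]
force: [0.4, -0.5, -0.0]
grip_width: 0.528
```

```bash
python3 -c "
from h import *
fixpos()
print(monitor.read_state()['qd'].round(2))"
```

```text
t 3.35 fix [-99.1  30.6] z 69.2 yaw 8.43 zd [-0.0058 -0.0016  1.    ] F(fix) [ 0.3 -0.5] -0.0 M [0.04 0.02 0.01] 0.528
[-0.02 -0.31 -0.19  0.03  0.14 -0.04]
```

Emit:
move_arm:
  steps:
    - [[0.001,-0.006,0,-4,0,5,0.53],[0,0,0,0,0,6,0.53],[0,0,0,0,0,6,0.53],[0,0,0,0,0,0,0.53],[0,0,0,0,0,0,0.53]]

```text
time: 3.77
position: [485.6, 9.3, 50.2]
orientation: [[0.989, 0.146, -0.001], [0.146, -0.989, -0.001], [-0.001, 0.0, -1.0]]
force: [-0.2, -0.5, 0.4]
grip_width: 0.531
```

```bash
python3 -c "
from h import *
fixpos()
print(monitor.read_state()['qd'].round(2))"
```

```text
t 3.77 fix [-103.9   30.6] z 50.2 yaw 8.42 zd [ 1.3e-03 -4.0e-04  1.0e+00] F(fix) [-0.3 -0.4] 0.4 M [-0.03  0.02  0.03] 0.531
[-0.07  1.1   0.9   0.05 -0.33  0.01]
```

Emit:
move_arm:
  steps:
    - [[0,0,0,1,0,4,0.53],[0,0,0,0,0,4,0.53],[0,0,0,0,0,3,0.53],[0,0,0,0,0,3,0.53]]

```text
time: 4.1
position: [486.8, 9.4, 34.9]
orientation: [[0.989, 0.146, -0.001], [0.146, -0.989, -0.001], [-0.001, 0.0, -1.0]]
force: [-0.1, 0.1, -0.3]
grip_width: 0.532
```

```bash
python3 -c "
from h import *
fixpos()"
```

```text
t 4.1 fix [-102.6   30.5] z 34.9 yaw 8.41 zd [ 1.2e-03 -4.0e-04  1.0e+00] F(fix) [-0.1  0.1] -0.3 M [0.01 0.03 0.02] 0.532
```

Emit:
move_arm:
  steps:
    - [[0,0,0,0,0,2,0.53],[0,0,0,0,0,2,0.53]]

```text
time: 4.27
position: [486.9, 9.8, 30.9]
orientation: [[0.989, 0.146, -0.002], [0.146, -0.989, 0.0], [-0.002, -0.001, -1.0]]
force: [-2.2, -0.1, 6.2]
grip_width: 0.529
```

```bash
python3 - <<'E'
from h import *
fixpos()
im=grab_frame("scene")[:,:,::-1]
cv2.imwrite("pics/s4.png",cv2.resize(im[150:310,230:430],None,fx=4,fy=3.75,interpolation=2))
im=grab_frame("wrist")[:,:,::-1]
cv2.imwrite("pics/w4.png",im)
E
```

```text
t 4.27 fix [-102.5   30.9] z 30.9 yaw 8.41 zd [1.7e-03 6.0e-04 1.0e+00] F(fix) [-2.2  0.2] 6.2 M [0.29 0.4  0.07] 0.529
```

View pics/s4.png

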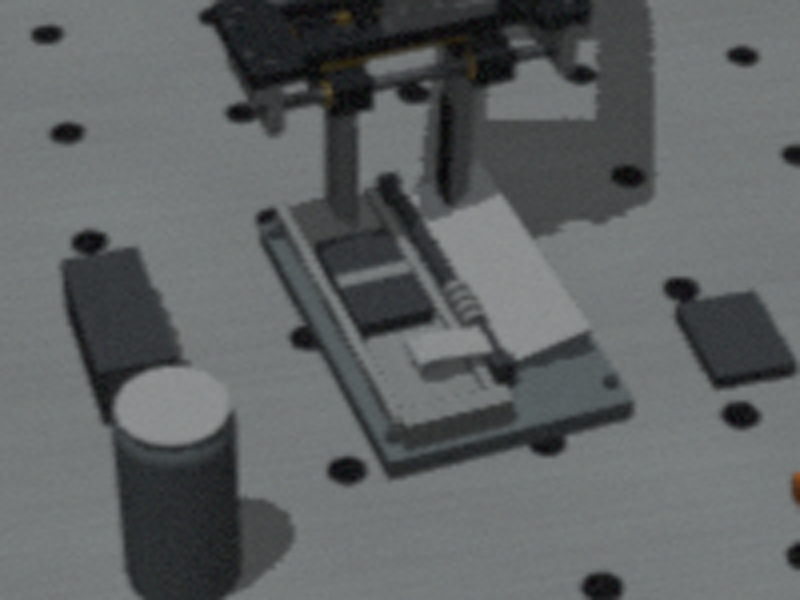

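View pics/w4.png

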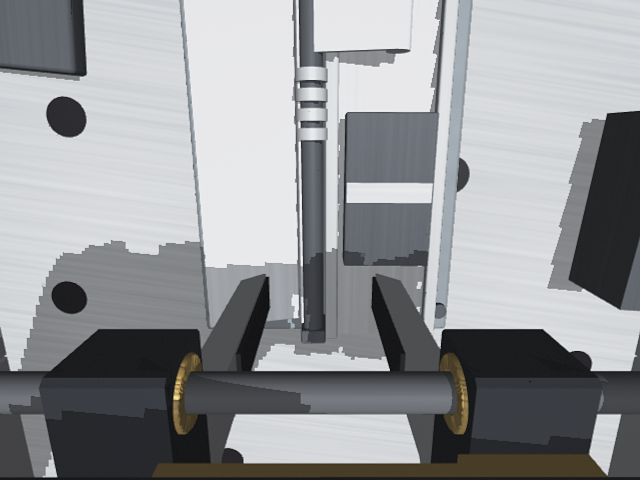

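Emit:
move_arm:
  steps:
    - [[0,0,0,0,0,2,0.53],[0,0,0,0,0,2,0.53]]

```text
time: 4.53
position: [486.9, 9.8, 28.2]
orientation: [[0.989, 0.147, -0.002], [0.147, -0.989, 0.0], [-0.002, -0.001, -1.0]]
force: [-3.0, -1.2, 7.5]
grip_width: 0.527
```

```bash
python3 -c "
from h import *
fixpos()"
```

```text
t 4.53 fix [-102.5   31. ] z 28.2 yaw 8.44 zd [2.2e-03 6.0e-04 1.0e+00] F(fix) [-3.2 -0.7] 7.5 M [0.21 0.57 0.06] 0.527
```

Emit:
move_arm:
  steps:
    - [[0,0,0,0,0,2,0.53],[0,0,0,0,0,2,0.53],[0,0,0,0,0,2,0.53]]

```text
time: 4.78
position: [487.1, 9.4, 24.8]
orientation: [[0.989, 0.148, -0.003], [0.148, -0.989, -0.001], [-0.003, 0.0, -1.0]]
force: [-4.8, 0.2, 15.3]
grip_width: 0.533
```

```bash
python3 -c "
from h import *
fixpos()"
```

```text
t 4.78 fix [-102.4   30.5] z 24.8 yaw 8.52 zd [ 3.4e-03 -3.0e-04  1.0e+00] F(fix) [-4.7  0.9] 15.3 M [0.43 0.94 0.15] 0.533
```

Emit:
move_arm:
  steps:
    - [[0,0,0,2,0,2,0.53],[0,0,0,3,0,2,0.53],[0,0,0,4,0,2,0.53]]

```text
time: 5.03
position: [487.6, 9.5, 24.3]
orientation: [[0.988, 0.154, -0.026], [0.154, -0.988, -0.003], [-0.026, -0.001, -1.0]]
force: [-16.2, -2.4, 28.1]
grip_width: 0.53
```

```bash
python3 -c "
from h import *
fixpos()"
```

```text
t 5.03 fix [-101.8   30.5] z 24.3 yaw 8.85 zd [2.640e-02 6.000e-04 9.997e-01] F(fix) [-16.4   0. ] 28.1 M [0.06 3.49 0.43] 0.53
```

Emit:
move_arm:
  steps:
    - [[0,0.026,-0.006,3,0,-1,0.53],[0,0,0,4,0,0.5,0.53]]

```text
time: 5.2
position: [490.3, 10.0, 26.4]
orientation: [[0.987, 0.163, -0.011], [0.163, -0.987, -0.001], [-0.011, -0.001, -1.0]]
force: [-6.1, -2.0, 8.2]
grip_width: 0.529
```

```bash
python3 -c "
from h import *
fixpos()"
```

```text
t 5.2 fix [-99.1  30.7] z 26.4 yaw 9.37 zd [1.060e-02 9.000e-04 9.999e-01] F(fix) [-6.3 -1. ] 8.2 M [-0.18  1.41  0.23] 0.529
```

Emit:
move_arm:
  steps:
    - [[0,0.008,0.014,4,0,1,0.53],[0,0.003,0.002,5,0,1,0.53]]

```text
time: 5.37
position: [492.2, 10.2, 25.0]
orientation: [[0.989, 0.149, -0.016], [0.149, -0.989, -0.002], [-0.016, -0.0, -1.0]]
force: [-11.7, -1.6, 12.6]
grip_width: 0.531
```

```bash
python3 -c "
from h import *
fixpos()"
```

```text
t 5.37 fix [-97.2  30.6] z 25.0 yaw 8.58 zd [1.590e-02 4.000e-04 9.999e-01] F(fix) [-11.8   0.2] 12.6 M [-0.5   2.27  0.11] 0.531
```

Emit:
move_arm:
  steps:
    - [[0,0.01,0.003,6,0,0,0.53],[0,0.005,0.002,7,0,0.5,0.53]]

```text
time: 5.53
position: [493.5, 10.5, 24.5]
orientation: [[0.989, 0.148, -0.028], [0.148, -0.989, -0.004], [-0.028, -0.001, -1.0]]
force: [-19.3, -5.2, 26.3]
grip_width: 0.531
```

```bash
python3 -c "
from h import *
fixpos()"
```

```text
t 5.53 fix [-95.9  30.7] z 24.5 yaw 8.52 zd [2.820e-02 7.000e-04 9.996e-01] F(fix) [-19.8  -2.3] 26.3 M [-0.48  3.98  0.31] 0.531
```

Emit:
move_arm:
  steps:
    - [[0,0.02,0.001,7,0,-2,0.53],[0,0.015,0.001,7,0,-1,0.53]]

```text
time: 5.7
position: [498.5, 11.6, 26.5]
orientation: [[0.989, 0.149, -0.013], [0.149, -0.989, -0.0], [-0.013, -0.002, -1.0]]
force: [-8.1, -1.5, 7.4]
grip_width: 0.529
```

```bash
python3 -c "
from h import *
fixpos()"
```

```text
t 5.7 fix [-90.7  31. ] z 26.5 yaw 8.57 zd [0.0133 0.0016 0.9999] F(fix) [-8.3 -0.3] 7.4 M [-0.17  1.61  0.12] 0.529
```

Emit:
move_arm:
  steps:
    - [[0,0.013,0.001,6,0,0.5,0.53],[0,0.012,0.001,6,0,-0.5,0.53]]

```text
time: 5.87
position: [501.5, 12.2, 25.7]
orientation: [[0.989, 0.15, -0.008], [0.15, -0.989, 0.001], [-0.008, -0.002, -1.0]]
force: [-9.1, -2.5, 9.2]
grip_width: 0.53
```

```bash
python3 -c "
from h import *
fixpos()"
```

```text
t 5.87 fix [-87.7  31.1] z 25.7 yaw 8.62 zd [0.0083 0.0019 1.    ] F(fix) [-9.4 -1.1] 9.2 M [-0.27  1.81  0.17] 0.53
```

Emit:
move_arm:
  steps:
    - [[0,0.012,0.002,7,0,0,0.53],[0,0.01,0.001,7,0,-0.5,0.53],[0,0.01,0.001,7,0,0,0.53]]

```text
time: 6.12
position: [507.5, 13.4, 24.9]
orientation: [[0.989, 0.15, -0.01], [0.15, -0.989, 0.001], [-0.01, -0.003, -1.0]]
force: [-13.2, -3.9, 15.6]
grip_width: 0.531
```

```bash
python3 - <<'E'
from h import *
fixpos()
im=grab_frame("scene")[:,:,::-1]
cv2.imwrite("pics/s5.png",cv2.resize(im[150:310,230:430],None,fx=4,fy=3.75,interpolation=2))
im=grab_frame("wrist")[:,:,::-1]
cv2.imwrite("pics/w5.png",im)
fixpos()
E
```

```text
t 6.12 fix [-81.6  31.4] z 24.9 yaw 8.63 zd [0.0095 0.0028 1.    ] F(fix) [-13.7  -1.9] 15.6 M [-0.39  2.66  0.16] 0.531
t 6.22 fix [-81.4  31.4] z 24.9 yaw 8.64 zd [0.0093 0.0029 1.    ] F(fix) [-11.   -1.8] 13.0 M [-0.25  2.19  0.2 ] 0.533
```

View pics/s5.png

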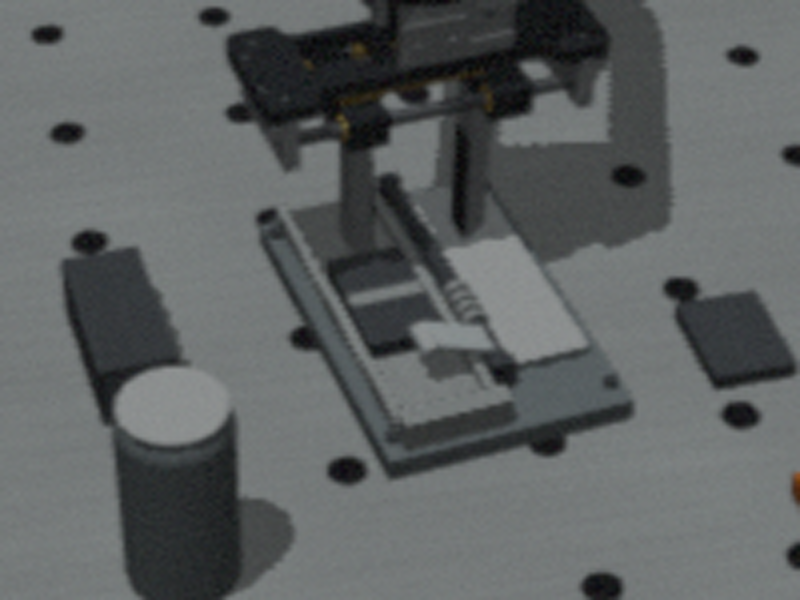

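View pics/w5.png

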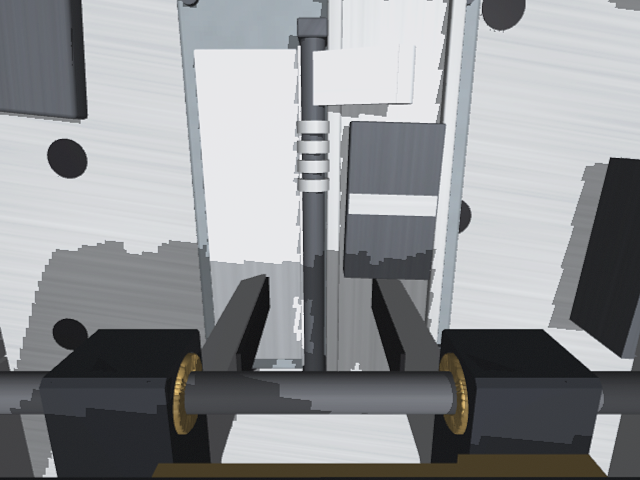

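Emit:
move_arm:
  steps:
    - [[0,0.01,0.001,7,0,-1,0.53],[0,0.01,0.001,7,0,-0.5,0.53],[0,0.01,0.001,7,0,0,0.53],[0,0.01,0.001,7,0,-0.5,0.53]]

```text
time: 6.55
position: [514.8, 15.1, 24.8]
orientation: [[0.988, 0.152, -0.016], [0.152, -0.988, 0.002], [-0.016, -0.004, -1.0]]
force: [-12.9, -2.3, 14.1]
grip_width: 0.531
```

```bash
python3 -c "
from h import *
fixpos()"
```

```text
t 6.55 fix [-74.1  32. ] z 24.8 yaw 8.77 zd [0.0159 0.0045 0.9999] F(fix) [-13.1  -0.4] 14.1 M [-0.37  2.62  0.12] 0.531
```

Emit:
move_arm:
  steps:
    - [[-0.004,0.014,0.004,8,0.5,-1,0.53],[0,0.012,0.002,8,0.5,-0.5,0.53],[0,0.012,0.001,8,0.3,-0.5,0.53],[0,0.012,0.001,8,0,-0.5,0.53]]

```text
time: 6.88
position: [526.8, 16.9, 25.0]
orientation: [[0.989, 0.149, -0.011], [0.149, -0.989, 0.002], [-0.011, -0.003, -1.0]]
force: [-11.4, -2.7, 11.8]
grip_width: 0.526
```

```bash
python3 -c "
from h import *
fixpos()"
```

```text
t 6.88 fix [-62.   32.1] z 25.0 yaw 8.58 zd [0.0109 0.0034 0.9999] F(fix) [-11.6  -1. ] 11.8 M [-0.37  2.13  0.11] 0.526
```

Emit:
move_arm:
  steps:
    - [[-0.004,0.014,0.002,8,1,-0.5,0.53],[0,0.012,0.002,8,0.5,-0.5,0.53],[0,0.012,0.001,8,0.3,-0.5,0.53],[0,0.012,0.001,8,0.3,-0.5,0.53]]

```text
time: 7.22
position: [537.7, 18.3, 25.0]
orientation: [[0.989, 0.149, -0.009], [0.149, -0.989, 0.002], [-0.009, -0.003, -1.0]]
force: [-10.6, -2.6, 12.1]
grip_width: 0.531
```

```bash
python3 -c "
from h import *
fixpos()"
```

```text
t 7.22 fix [-51.   31.8] z 25.0 yaw 8.55 zd [0.0089 0.0033 1.    ] F(fix) [-10.8  -1. ] 12.1 M [-0.21  2.13  0.15] 0.531
```

Emit:
move_arm:
  steps:
    - [[-0.004,0.013,0.001,8,0.6,-0.5,0.53],[0,0.012,0.001,8,0.4,-0.5,0.53],[0,0.012,0.001,8,0.3,-0.5,0.53],[0,0.012,0.001,8,0.3,-0.5,0.53]]

```text
time: 7.55
position: [548.7, 19.8, 25.0]
orientation: [[0.989, 0.15, -0.008], [0.15, -0.989, 0.002], [-0.008, -0.003, -1.0]]
force: [-11.5, -2.9, 11.0]
grip_width: 0.531
```

```bash
python3 -c "
from h import *
fixpos()"
```

```text
t 7.55 fix [-39.9  31.7] z 25.0 yaw 8.66 zd [0.0075 0.0027 1.    ] F(fix) [-11.8  -1.2] 11.0 M [-0.19  2.14  0.15] 0.531
```

Emit:
move_arm:
  steps:
    - [[-0.003,0.012,0.003,8,0.6,-0.5,0.53],[0,0.012,0.001,8,0.4,-0.5,0.53],[0,0.011,0.001,7,0.3,-0.5,0.53]]

```text
time: 7.8
position: [556.7, 20.8, 25.1]
orientation: [[0.989, 0.15, -0.007], [0.15, -0.989, 0.001], [-0.007, -0.002, -1.0]]
force: [-10.3, -1.8, 10.9]
grip_width: 0.53
```

```bash
python3 - <<'E'
from h import *
fixpos()
im=grab_frame("scene")[:,:,::-1]
cv2.imwrite("pics/s6.png",cv2.resize(im[150:310,230:430],None,fx=4,fy=3.75,interpolation=2))
c=calibration("wrist");np.savez("pics/w6.npz",**c)
im=grab_frame("wrist")[:,:,::-1]
cv2.imwrite("pics/w6.png",im)
E
```

```text
t 7.8 fix [-31.8  31.5] z 25.1 yaw 8.6 zd [0.0068 0.0022 1.    ] F(fix) [-10.4  -0.3] 10.9 M [-0.14  2.01  0.12] 0.53
```

View pics/s6.png

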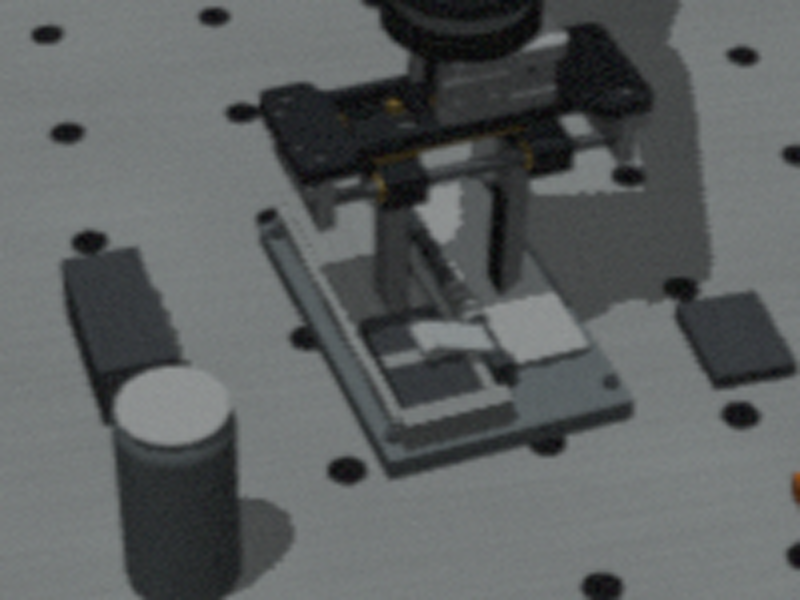

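View pics/w6.png

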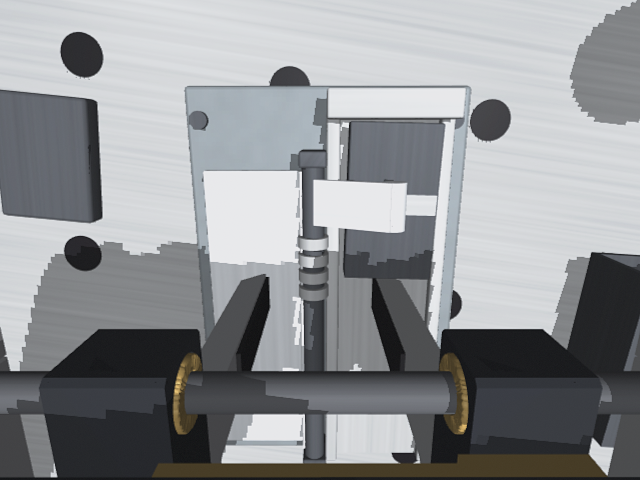

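Nearly home (coupon's far edge about at row 122, stop face at row ~119). Keep pushing gently until the force jumps.

Emit:
move_arm:
  steps:
    - [[-0.002,0.01,0.001,7,0.5,-0.5,0.53],[0,0.01,0.001,7,0.4,-0.5,0.53]]

```text
time: 8.07
position: [558.4, 21.0, 25.0]
orientation: [[0.989, 0.15, -0.015], [0.15, -0.989, 0.0], [-0.015, -0.002, -1.0]]
force: [-17.6, -3.1, 18.5]
grip_width: 0.532
```

```bash
python3 -c "
from h import *
fixpos()"
```

```text
t 8.07 fix [-30.1  31.5] z 25.0 yaw 8.6 zd [0.0149 0.0023 0.9999] F(fix) [-17.9  -0.4] 18.5 M [-0.56  3.42 -0.07] 0.532
```

Emit:
move_arm:
  steps:
    - [[-0.002,0.015,0.001,8,0.4,-1.5,0.53],[0,0.012,0.001,9,0.4,-1.5,0.53]]

```text
time: 8.23
position: [558.4, 21.1, 25.1]
orientation: [[0.988, 0.15, -0.026], [0.15, -0.989, -0.001], [-0.026, -0.003, -1.0]]
force: [-17.9, -4.4, 15.2]
grip_width: 0.527
```

```bash
python3 - <<'E'
from h import *
fixpos()
c=calibration("wrist");np.savez("pics/w7.npz",**c)
im=grab_frame("wrist")[:,:,::-1]
cv2.imwrite("pics/w7.png",cv2.resize(im[70:300,290:490],None,fx=2.6,fy=2.6,interpolation=2))
fixpos()
E
```

```text
t 8.23 fix [-30.1  31.5] z 25.1 yaw 8.61 zd [0.0262 0.0026 0.9997] F(fix) [-18.4  -1.7] 15.2 M [-0.79  3.68 -0.13] 0.527
t 8.28 fix [-30.   31.5] z 25.2 yaw 8.58 zd [0.0267 0.0029 0.9996] F(fix) [-18.7  -1.1] 15.1 M [-0.65  3.45 -0.31] 0.53
```

View pics/w7.png

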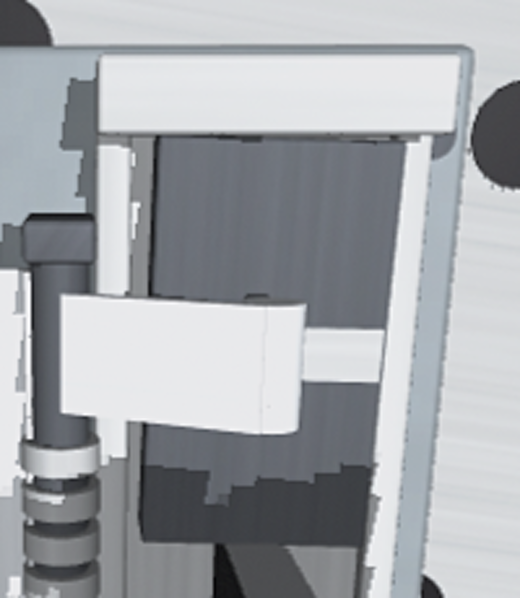

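Emit:
move_arm:
  steps:
    - [[-0.002,0.02,0.001,11,0.3,-2.5,0.53],[0,0.02,0.001,13,0.3,-2,0.53]]

```text
time: 8.45
position: [558.7, 21.1, 25.1]
orientation: [[0.988, 0.149, -0.04], [0.149, -0.989, -0.003], [-0.04, -0.003, -0.999]]
force: [-29.3, -7.2, 27.3]
grip_width: 0.529
```

```bash
python3 - <<'E'
from h import *
fixpos()
F=np.load("pics/fix.npz");c=dict(np.load("pics/w7.npz"))
g=lambda L,z:print(((ray(c,[(u/2.6+290,v/2.6+70) for u,v in L],z)[:,:2]-F['t'])@F['R']).round(1))
g([(160,137),(405,140),(145,540),(360,546)],32)
g([(98,133),(455,133)],36)
E
```

```text
t 8.45 fix [-29.8  31.5] z 25.1 yaw 8.56 zd [0.0404 0.0032 0.9992] F(fix) [-30.   -2.8] 27.3 M [-1.53  5.69 -0.34] 0.529
[[ 48.8  18.4]
 [ 48.5 -20.6]
 [-20.   19.4]
 [-21.  -18.9]]
[[ 49.4  28.4]
 [ 49.5 -27.1]]
```

Emit:
move_arm:
  steps:
    - [[0,0.02,0,6,0,-3,0.53],[0,0.02,0,6,0,-2,0.53]]

```text
time: 8.62
position: [558.5, 21.3, 27.1]
orientation: [[0.989, 0.147, -0.028], [0.148, -0.989, 0.001], [-0.027, -0.005, -1.0]]
force: [-9.7, -3.5, 5.9]
grip_width: 0.531
```

```bash
python3 -c "
from h import *
fixpos()"
```

```text
t 8.62 fix [-30.   31.8] z 27.1 yaw 8.49 zd [0.0273 0.0054 0.9996] F(fix) [-10.2  -2. ] 5.9 M [-0.38  1.91 -0.35] 0.531
```

Emit:
move_arm:
  steps:
    - [[0,0,0,-5,0,0,0.53],[0,0,0,-4,0,0,0.53],[0,0,0,-2,0,-2,0.53],[0,0,0,0,0,-3,0.53],[0,0,0,0,0,-5,0.53],[0,0,0,0,0,-8,0.53],[0,0.01,0,0,0,-12,0.53],[0,0,0,0,0,-20,0.53],[0,0,0,0,0,-25,0.53],[0,0,0,0,0,-25,0.53],[0,0,0,-10,0,-25,0.53],[0,0,0,-10,0,-20,0.53],[0,0,0,0,0,0,0.53],[0,0,0,0,0,0,0.53]]

```text
time: 9.78
position: [531.7, 16.0, 186.4]
orientation: [[0.989, 0.147, -0.006], [0.147, -0.989, 0.002], [-0.006, -0.003, -1.0]]
force: [-0.3, 0.1, -0.7]
grip_width: 0.532
```

```bash
python3 - <<'E'
from h import *
fixpos()
c=calibration("wrist");np.savez("pics/w8.npz",**c)
im=grab_frame("wrist")[:,:,::-1]
cv2.imwrite("pics/w8f.png",im)
cv2.imwrite("pics/w8.png",cv2.resize(im[20:280,180:400],None,fx=2.3,fy=2.3,interpolation=2))
im=grab_frame("scene")[:,:,::-1]
cv2.imwrite("pics/s8.png",cv2.resize(im[150:310,230:430],None,fx=4,fy=3.75,interpolation=2))
E
```

```text
t 9.78 fix [-57.3  30.4] z 186.4 yaw 8.45 zd [0.0058 0.0031 1.    ] F(fix) [-0.3  0.2] -0.7 M [0.02 0.01 0.02] 0.532
```

View pics/w8f.png

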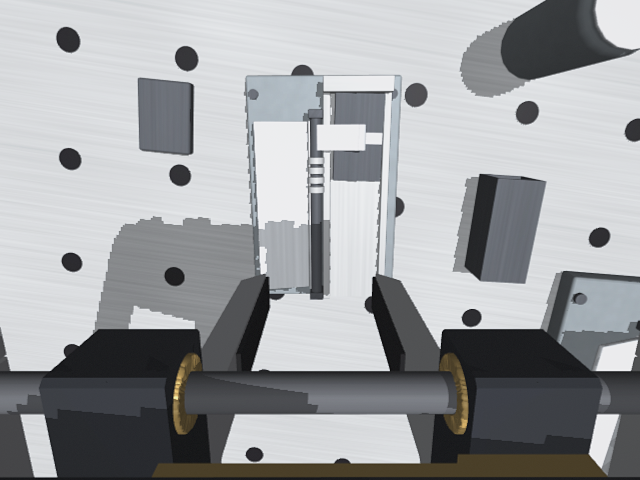

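View pics/s8.png

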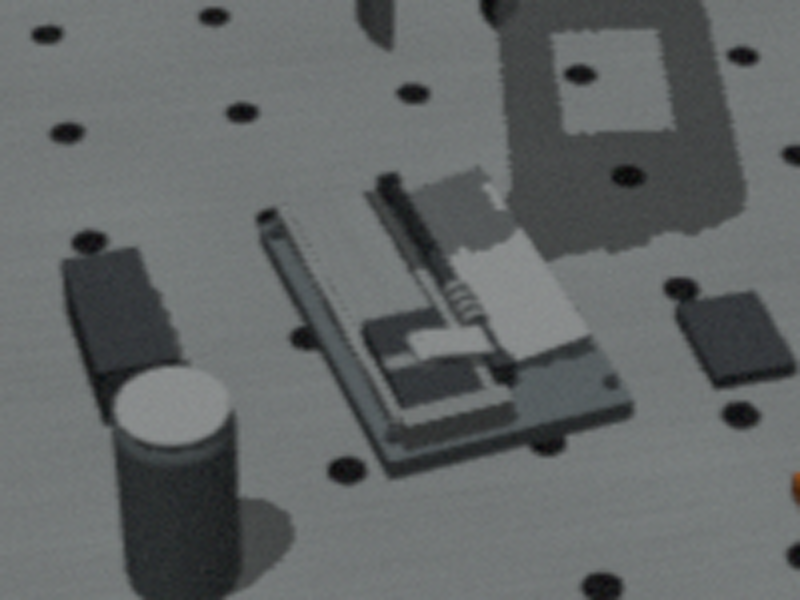

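```bash
python3 - <<'E'
import cv2
im=cv2.imread("pics/w8f.png");cv2.imwrite("pics/w8c.png",cv2.resize(im[65:195,310:410],None,fx=4.6,fy=4.6,interpolation=2))
E
```

```text
(no output)
```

View pics/w8c.png

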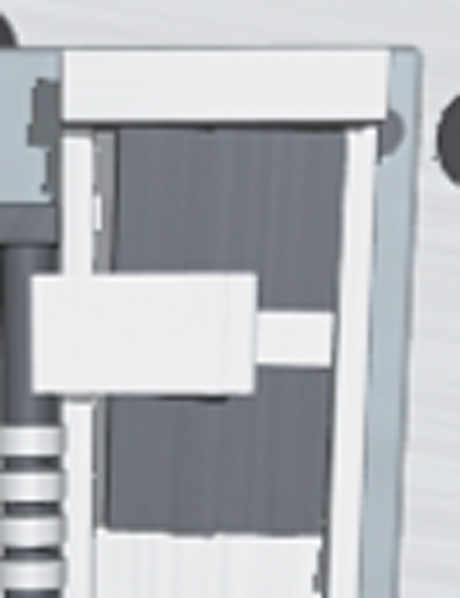

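```bash
python3 - <<'E'
from h import *
F=np.load("pics/fix.npz");c=dict(np.load("pics/w8.npz"))
g=lambda L,z:print(((ray(c,[(u/4.6+310,v/4.6+65) for u,v in L],z)[:,:2]-F['t'])@F['R']).round(1))
g([(120,127),(342,129),(106,528),(322,533)],32)
g([(62,121),(387,121)],36)
g([(62,124),(387,124)],32)
E
```

```text
[[ 48.8  18.1]
 [ 48.5 -20.4]
 [-20.3  19.9]
 [-21.2 -19.6]]
[[ 49.4  28.1]
 [ 49.4 -27.4]]
[[ 49.3  28.1]
 [ 49.3 -28.1]]
```

```bash
python3 -c "
from workcell import ticket
print(ticket.hand_in())"
```

```text
the job is handed in; nothing more can be done
None
```

I pressed the clip's plate down to its hard stop with one fingertip (tip height 25 mm). While holding it there, I pushed the coupon under the raised lip with the other fingertip until it would go no further. I then backed off, let the clip close and lifted clear to 186 mm. The job was handed in at about 10 s of the 51 s allowed; no verdict came back.

**At the stop:** the coupon no longer moved under about 30 N of push, or under 10 N with the plate pressed more lightly. Some of that push was friction on the plate.

**After letting go:** the last wrist picture puts the coupon's far edge at fixture x about 48.6 mm, against 49.3 mm measured for the stop face. The near edge is at about -20.7 mm, where -20.7 mm would be exactly home. Both are within about one pixel (1 mm).

**Clip and surroundings:** the lip rests on the coupon, the wrist force is near zero, and the tube, can and offcut look undisturbed.

**What disagreed:**
- From the finger position I would put the coupon's near edge about 1 mm short of home, where the picture shows it home.
- The picture hints at about 1° of turn of the coupon in the channel, which is near the limit of what I can measure.
- Friction on the plate was high, so the push went in small steps. At times the plate was pressed with up to about 28 N.

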